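Select the test range by clicks and start the tester

TASK

Set the insulation tester to range 5: with a fingertip, push the lever of its rotary selector clockwise, click by click, until it rests in the fifth position (the first is the wide mark at the counter-clockwise stop, so the fifth is four clicks from that stop), and never turn it past that one, where the test voltage would be too high. Then press the start button on the separate button box fully down with a fingertip and let it come back up. Do not take the lever between the fingers, and leave the carton, meter, screwdriver and plug where they are.

Things in the scene. Friction and masses are not known exactly. Their poses are not given: they have to be found in the camera images.
- tester: Insulation tester, a grey flat case 240 (x) by 300 (y) by 85 mm high with a white top panel, fixed to the bench. Origin: centre of its underside; z up, x away from the robot at yaw 0. The selector's upright axis is 30 mm towards -x and 50 mm towards +y of the centre. A dark flat display and two fixed terminal posts 24 mm high are at its -y end.
- first_mark (a point): Middle of the first, wide (10 mm) mark on the panel, at the selector's counter-clockwise stop. Seven black marks, 14 mm long and the others 4 mm wide, lie on the panel 78 mm from the selector's axis, one per click, 30 degrees apart: the first towards the case's +y, the fourth towards its +x, the fifth 30 degrees clockwise of +x, the last towards -y.
- selector (a joint): Angle of the selector (rad), 0 at the counter-clockwise stop (lever towards the case's +y, first mark), growing clockwise as seen from above to 3.14 at the seventh mark. A spring detent pulls it to multiples of 0.524 rad (30 degrees); the fifth position is 2.094. It starts in one of the first three. Once past the middle between two positions it snaps on by itself to the next and stays.
- selector_hub (a point): Top centre of the selector's hub, on its upright axis, 32 mm above the panel and 117 mm above the bench. The hub is black, 32 mm across. This point's y axis points along the lever to its tip, its z up.
- lever_tip (a point): Top of the outer end of the selector's one-sided black lever (white line on top), 62 mm from the axis, 117 mm above the bench. The lever is a bar 12 mm wide and 26 mm high, its underside 6 mm above the panel, with flat upright sides. Pushed sideways 45 mm from the axis it takes about 2 to 4 N to click over.
- start_box: Grey button box, 85 by 85 by 65 mm high, fixed on the bench beside the tester, on the left or the right. Origin: centre of its underside. The push button is in the middle of its top.
- start_button (a joint): Travel of the start button (m), 0 up, 0.006 fully down; pressed down, sprung back up; fully down takes about 5 N.
- start_button_top (a point): Centre of the top of the black start button, 32 mm across, in a steel housing on the button box; pressed straight down. It stands 87 mm above the bench.
- carton: Closed cardboard carton 75 by 85 by 50 mm high, loose on the bench on the other side of the tester, to be left alone. Origin: centre of its underside.
- meter: Yellow handheld meter lying on its back, 190 by 90 by 40 mm (its knob 48 mm high), loose, to be left alone. Origin: centre of its underside, long side along its x.
- driver: Loose screwdriver 200 mm long lying along its x, red handle 26 mm thick towards -x, to be left alone. Origin: at its middle, underneath.
- plug: Loose upright shorting plug, 18 mm across and 38 mm high, standing on the tester's panel beyond the selector, to be left alone. Origin: centre of its underside.
Not all that is in view belongs to the job. Several things have the shape of the start_box; the one meant has the colours described above.

How it is judged:
On the way, in this order (a step that is already met when the one before it is completed fails the run):
1. the selector rests in the fifth position (value of joint selector between 1.944 and 2.244 rad and velocity of joint selector between -0.3 and 0.3 rad/s), for 0.3 s.
2. the start button is pressed down, the selector in the fifth position (value of joint selector between 1.944 and 2.244 rad and value of joint start_button above 0.0045 m), for 0.05 s.
At the end, for the whole second after the job is handed in: The selector rests within 0.15 rad of the fifth position (2.094 rad), the start button has been pressed at least 4.5 mm and is up again (under 1.5 mm), and the carton, meter, screwdriver and plug are within 20 mm of where they stood (value of joint selector between 1.944 and 2.244 rad and value of joint start_button below 0.0015 m and not (distance of carton from where it was at the start of the episode above 0.02 m) and not (distance of meter from where it was at the start of the episode above 0.02 m) and not (distance of driver from where it was at the start of the episode above 0.02 m) and not (distance of plug from where it was at the start of the episode above 0.02 m)); the robot touches nothing.
It fails at once if the selector is turned past the fifth position (over the next click) (value of joint selector above 2.364 rad).
It fails at once if the start button is pressed while the selector is not in the fifth position (value of joint start_button above 0.003 m and not (value of joint selector between 1.944 and 2.244 rad)).
It fails at once if the lever is taken between the fingers (x of the grasp point in the frame of selector_hub between -0.006 and 0.006 m and y of the grasp point in the frame of selector_hub between 0.01 and 0.07 m and z of the grasp point in the frame of selector_hub below 0.004 m).
It fails at once if the carton, meter, screwdriver or plug is moved or lifted (distance of any of carton, meter, driver, plug from where it was at the start of the episode above 0.02 m).
It also fails if it takes over 51 s, if anything falls off the work surface, if the arm or the gripper's body presses on something with over 40 N, if the wrist force passes 120 N, or if a joint passes its speed limit or range.

ROBOT

A 7-joint arm with a two-finger parallel gripper is mounted at the origin on the work surface. World frame = base frame: x ahead of the robot, y to its left, z up, the work surface at z = 0. Lengths are in m, angles in rad, forces in N, time in s.
With the tool pointing down it reaches from about 0.425 to 0.925 m from the base axis. Payload 6.8 kg.
Tool frame: the origin (TCP) lies at the very end of the fingers, on their centre line; the grasp point (between the pads) lies 19 mm behind it (r.tcp_to_grasp is the distance from the TCP to the grasp point, in m); z points along the fingers, y is the line along which they close (so a half turn about z gives the same grasp; the last joint's range is limited). The gripper opens to 85 mm and grips with 20 to 120 N. Pads are 22 mm wide; open, the fingers measure 114 mm over their backs; the gripper's body (76 mm by 85 mm) begins 54 mm behind the grasp point. The pads swing forward as they close: fully open they stand 13 mm farther back than shut.
Start: joints at [-1.296, 0.477, 0.022, 1.555, -0.011, 1.109, -0.083], TCP at [0.252, 0.626, 0.231] pointing down, gripper open.
Joint ranges: [-2.96, 2.96], [-0.34, 2.1], [-1.41, 1.46], [0.24, 2.44], [-1.37, 4.51], [0.17, 1.92], [-2.96, 2.96]. Speed limits (rad/s): [2.39, 2.39, 3.14, 3.14, 3.14, 3.14, 3.14].

INTERFACE

Orientations are given as a rotation vector (axis times angle).
In Python, from bench import r gives the robot as it stands.
- The arm moves only by the tool step_arm, never from a script. Its argument "moves" is a list of rows, each a list of 7 numbers: the shift along the tool's x, y, z in mm, then the turn, a rotation vector about the tool's x, y, z in rad, then the finger opening in mm, from 0 to 85.4. A call has 1 to 8 rows; each row is the pose to reach, as a shift and turn from the pose commanded when the call began, along the tool's axes at that moment; what a row does not reach only later rows make up. A row lasts 1/10 s, in which the tool goes at most 50 mm and 8.59 degrees, less where a joint would pass 70% of its speed; a pose out of reach is approached as far as the arm can. A call with a gripper value outside its range is refused whole. The fingers move at their own pace and stop on an object; "grip_force" is the grip in N (left out, the last holds). Time passes only in rows, so rows that repeat a pose let the fingers close. It gives the time, the measured TCP pose, the force, the opening and the grip force at its end, in the units of the state.
- r.get_obs(): the state, without advancing time (a new reading comes with each control period).
- r.grab_frame(name): name is "side" or "top" or "wrist"; returns a dict with "image" (420x560x3 uint8, red, green, blue), "depth" (420x560 float32, m along the optical axis (not along the pixel's ray), 0 where there is no reading), "mtx" (3x3 intrinsics, pixels), "rvec" (rotation vector, rad) and "tvec" (3), from world to camera coordinates, as OpenCV has them. Camera axes: x right, y down, z forward; pixel columns grow to the right and rows downward; lengths in m; the calibration is good to about 2 mm. A picture is of the moment at which its call begins.
- r.hand_in(): hands the job in; it is judged then, once.
The state is a dict: "clock": time; "joints": joint angles; "qvel": joint speeds; "tau": joint torques, N m; "tcp_pos": TCP position; "orientation": TCP orientation; "contact_force": force on the tool from outside, world axes, zero at the start; "moment": the same for the moment, N m; "grip_width": finger opening in m; "gripper_force": force on a finger pad.
Only numpy, scipy, OpenCV 4.12 (cv2) and the standard library are available. Lean on these libraries where they do the work, as an engineer would, in place of code of your own. Each camera call takes 0.05 s, during which the arm holds its last target. There are 200 camera calls.

## Working session

There is one attempt and no reset: what is moved stays moved. The work goes in short steps, Python scripts to look and compute and a tool call to move; the robot and the scene stay as the last step left them, time stands still between calls to the robot, and variables do not carry over. Pictures are saved under pics/ and viewed, at most 10 in all, crops included, and the job is handed in when it is done.

Besides the shell and the picture viewer there is one more tool, called after "Request:" by a JSON object that holds its "op" and its "data". step_arm: Moves the arm, as the interface text tells. Its arguments: {"type":"object","properties":{"moves":{"type":"array","items":{"type":"array","items":{"type":"number"}}},"grip_force":{"type":"number"}},"required":["moves"]}

```bash
mkdir -p pics; cat > h.py <<'E'
import numpy as np, cv2
from bench import r
from scipy.spatial.transform import Rotation as Ro
def grab(n,save=None):
    f=r.grab_frame(n)
    if save: cv2.imwrite(f'pics/{save}.png',f['image'][:,:,::-1])
    return f
def ray(f,uv,z):
    R=cv2.Rodrigues(np.array(f['rvec'],float))[0]; t=np.array(f['tvec'],float).ravel()
    uv=np.atleast_2d(np.array(uv,float))
    d=np.c_[uv,np.ones(len(uv))]@np.linalg.inv(f['mtx']).T@R
    c=-R.T@t
    return c+d*((z-c[2])/d[:,2])[:,None]
def cloud(f):
    R=cv2.Rodrigues(np.array(f['rvec'],float))[0]; t=np.array(f['tvec'],float).ravel()
    v,u=np.mgrid[:420,:560]; D=f['depth']
    p=np.stack([u*D,v*D,D],-1)@np.linalg.inv(f['mtx']).T
    return (p-t)@R
E
python3 - <<'E'
from h import *
a=grab('top','top0'); b=grab('side','side0')
np.savez('top0.npz',**a); np.savez('side0.npz',**b)
o=r.get_obs(); print(o['tcp_pos'],o['orientation'],o['contact_force'],o['clock'],r.tcp_to_grasp)
print(Ro.from_rotvec(o['orientation']).as_matrix().round(3))
E
```

```text
[0.25193762 0.62565832 0.23042391] [-5.97482443e-01 -3.08405742e+00  2.54892135e-03] [-0.66323033  0.05742492  0.43987635] 0.1 0.0187
[[-0.928  0.373 -0.   ]
 [ 0.373  0.928 -0.002]
 [-0.    -0.002 -1.   ]]
```

View pics/top0.png

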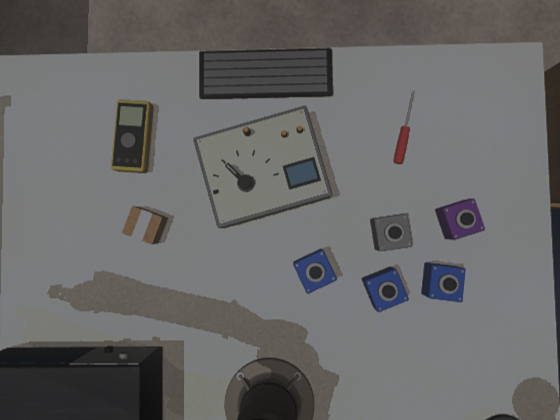

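View pics/side0.png

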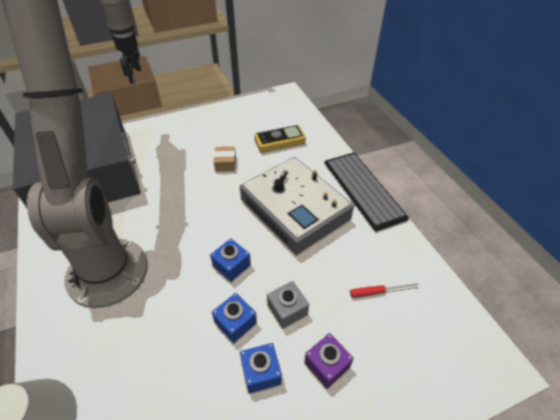

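The top view shows the tester, with its hub at about (246,183), lever tip near (222,161), first mark near (215,191) and plug near (247,131). The grey button box is at (393,232), with the screwdriver at (403,140). Next I'll measure these.

```bash
python3 - <<'E'
from h import *
f=dict(np.load('top0.npz')); im=f['image']; P=cloud(f)
print('cam',ray(f,[[280,210]],0))
# panel: bright, height ~85mm
m=((abs(P[...,2]-.085)<.012)&(f['depth']>0)).astype(np.uint8)
roi=np.zeros_like(m); roi[95:235,185:345]=1; m*=roi
c=max(cv2.findContours(m,cv2.RETR_EXTERNAL,cv2.CHAIN_APPROX_NONE)[0],key=cv2.contourArea)
rc=cv2.minAreaRect(c); bx=ray(f,cv2.boxPoints(rc),.085); print('case',bx.round(4),bx.mean(0),np.linalg.norm(np.diff(bx,axis=0),axis=1))
# dark blobs on panel
g=cv2.cvtColor(im,cv2.COLOR_RGB2GRAY)
d=((g<75)).astype(np.uint8)*cv2.erode(cv2.drawContours(np.zeros_like(m),[c],-1,1,-1),np.ones((7,7)))
n,l,s,ce=cv2.connectedComponentsWithStats(d)
for i in range(1,n):
  if s[i,4]>4: print(ce[i].round(1),s[i,4],ray(f,ce[i],.085)[0,:2].round(4),np.median(P[l==i][:,2]).round(3))
# button
x0,y0=365,205
sub=g[y0:y0+55,x0:x0+55]
d=(sub<50).astype(np.uint8); n,l,s,ce=cv2.connectedComponentsWithStats(d)
for i in range(1,n):
  if s[i,4]>20: print('btn',ce[i]+[x0,y0],s[i],ray(f,ce[i]+[x0,y0],.087), P[int(ce[i][1]+y0),int(ce[i][0]+x0)])
big=cv2.resize(im[95:240,180:345],None,fx=4.5,fy=4,interpolation=cv2.INTER_CUBIC); cv2.imwrite('pics/crop.png',np.clip(big[:,:,::-1]*1.5,0,255))
E
```

```text
cam [[ 0.50401643 -0.03433094  0.        ]]
case [[ 0.6872  0.1832  0.085 ]
 [ 0.7656 -0.107   0.085 ]
 [ 0.536  -0.1682  0.085 ]
 [ 0.4579  0.118   0.085 ]] [0.61165789 0.00650417 0.085     ] [0.30058429 0.23759465 0.29664582]
[247.2 132.2] 39 [0.697  0.0422] 0.11
[299.6 130.3] 21 [ 0.6993 -0.0893] 0.099
[284.2 134.7] 22 [ 0.689  -0.0508] 0.096
[237.1 153.1] 8 [0.6446 0.0678] 0.088
[253.1 152.4] 7 [0.6456 0.0276] 0.089
[301.7 172.1] 418 [ 0.5942 -0.0931] 0.088
[267.3 160.3] 7 [ 0.6252 -0.0077] 0.087
[223.5 161. ] 6 [0.6253 0.1021] 0.086
[242.4 179.5] 319 [0.5781 0.0551] 0.117
[275.5 174. ] 6 [ 0.5905 -0.0278] 0.086
[215.3 175.2] 6 [0.59   0.1228] 0.088
[215.4 191.4] 19 [0.5493 0.1227] 0.087
btn [374.32978723 234.35106383] [ 6 14  8 31 94] [[ 0.43766039 -0.26861885  0.087     ]] [ 0.43750972 -0.27644987  0.04047052]
btn [394.69230769 232.17948718] [ 24  22  13  12 117] [[ 0.44235365 -0.31833036  0.087     ]] [ 0.44288156 -0.3157519   0.09088222][ WARN:0@0.649] global loadsave.cpp:1063 imwrite_ Unsupported depth image for selected encoder is fallbacked to CV_8U.
```

View pics/crop.png

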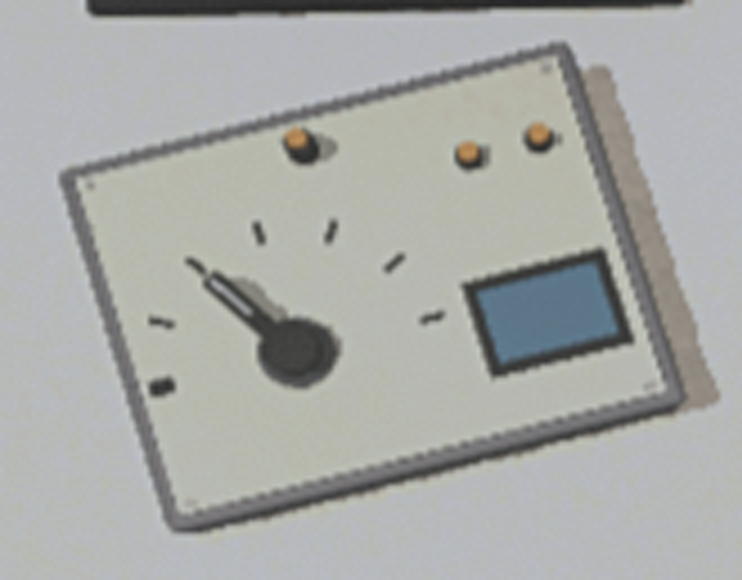

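Marks 1 and 7 give the axis at (0.570, 0.0475), radius 78 mm and yaw 15.3°, which agrees with the case outline. The lever is at the third mark, so it needs two clicks. I'll move above the lever's counter-clockwise side with the fingers closed.

```bash
cat >> h.py <<'E'
A=np.array([.5699,.0475])
def st():
    o=r.get_obs(); return o,np.array(o['tcp_pos']),Ro.from_rotvec(o['orientation'])
def togo(target,yaw):  # tool z down, tool y along world angle yaw (deg)
    o,p,R=st(); a=np.radians(yaw)
    y=np.array([np.cos(a),np.sin(a),0]); z=np.array([0,0,-1.]); T=Ro.from_matrix(np.c_[np.cross(y,z),y,z])
    print('shift mm',(R.inv().apply(np.array(target)-p)*1000).round(1),'rot',(R.inv()*T).as_rotvec().round(3),'at',p.round(4),'t',round(o['clock'],2),'F',np.round(o['contact_force'],1))
def beside(levdeg,gap,rad=.045):
    a=np.radians(levdeg); u=np.array([np.cos(a),np.sin(a)]); n=np.array([-u[1],u[0]])
    return A+rad*u+(.017+gap)*n
E
python3 - <<'E'
from h import *
b=beside(45.3,.010); print(b)
togo([*b,.20],38)
E
```

```text
[0.58236118 0.09847763]
shift mm [-503.4 -365.6   31.1] rot [-0.002  0.001  0.525] at [0.2519 0.6257 0.2304] t 0.1 F [-0.7  0.1  0.4]
```

Request:
{"op": "step_arm", "data": {"moves": [[-40,-29,2,0,0,0.04,0],[-80,-58,5,0,0,0.1,0],[-120,-87,8,0,0,0.15,0],[-160,-116,10,0,0,0.2,0],[-200,-145,12,0,0,0.25,0],[-240,-174,14,0,0,0.3,0],[-280,-203,16,0,0,0.35,0],[-310,-225,18,0,0,0.38,0]]}}

```text
clock: 0.9
tcp_pos: [0.457, 0.2982, 0.2131]
orientation: [1.176, 2.913, -0.001]
contact_force: [-0.0, -0.3, 0.3]
grip_width: -0.0001
gripper_force: 0.0
```

```bash
python3 - <<'E'
from h import *
b=beside(45.3,.010); togo([*b,.18],38)
E
```

```text
shift mm [-228.8  -56.7   33.3] rot [-0.001  0.001  0.14 ] at [0.457  0.2982 0.2131] t 0.9 F [-0.  -0.3  0.3]
```

Request:
{"op": "step_arm", "data": {"moves": [[-45,-11,5,0,0,0.04,0],[-90,-22,12,0,0,0.08,0],[-135,-33,20,0,0,0.11,0],[-180,-45,28,0,0,0.14,0],[-210,-52,32,0,0,0.14,0],[-229,-57,33,0,0,0.14,0],[-229,-57,33,0,0,0.14,0]]}}

```text
clock: 1.6
tcp_pos: [0.5827, 0.0983, 0.1798]
orientation: [1.378, 2.822, -0.003]
contact_force: [1.1, -0.4, 0.1]
grip_width: -0.0001
gripper_force: 0.0
```

```bash
python3 - <<'E'
from h import *
b=beside(45.3,.010); togo([*b,.10],38)
grab('wrist','w1')
E
```

```text
shift mm [ 0.5 -0.1 79.8] rot [-0.001  0.002 -0.001] at [0.5827 0.0983 0.1798] t 1.6 F [ 1.1 -0.4  0.1]
```

View pics/w1.png

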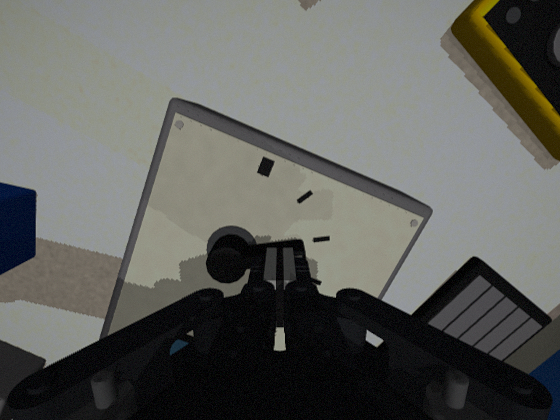

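The wrist view shows the hub at (232,255), the fingertips at about (280,260), and the lever partly hidden behind them, so perspective makes the gap unclear. I'll check it by projecting my estimates into this view.

```bash
python3 - <<'E'
from h import *
f=grab('wrist'); u=np.array([.703,.711]); 
pts=np.array([[*A,.117],[*(A+.062*u),.117],[.5827,.0983,.18],[.5827,.0983,.117],[.5493,.1227,.085],[.59,.1228,.085]])
print(cv2.projectPoints(pts,f['rvec'],f['tvec'],f['mtx'],None)[0].reshape(-1,2).round(0))
R=cv2.Rodrigues(f['rvec'])[0]; print('cam',-R.T@f['tvec'],R[2])
E
```

```text
[[224. 270.]
 [304. 260.]
 [276. 270.]
 [277. 230.]
 [264. 170.]
 [303. 200.]]
cam [0.53871532 0.15741415 0.32188693] [ 0.16832112 -0.21823384 -0.96127103]
```

Marks project within 3 px of where they appear, and the lever's near side is where expected. The column below the fingertip is clear of the lever, so I'll descend.

Request:
{"op": "step_arm", "data": {"moves": [[0,0,20,0,0,0,0],[0,0,40,0,0,0,0],[0,0,55,0,0,0,0],[0,0,65,0,0,0,0],[0,0,73,0,0,0,0],[0,0,80,0,0,0,0],[0,0,80,0,0,0,0]]}}

```text
clock: 2.4
tcp_pos: [0.5814, 0.1023, 0.0997]
orientation: [-1.37, -2.826, 0.001]
contact_force: [0.2, -0.5, -0.7]
grip_width: 0.0001
gripper_force: 0.0
```

```bash
python3 - <<'E'
from h import *
# push waypoints: finger face follows lever angle
for a in (45,40,35,30,28,26): 
    b=beside(a,.0); togo([*b,.10],38)
E
```

```text
shift mm [-13.7  -0.3  -0.3] rot [-0.001 -0.     0.005] at [0.5814 0.1023 0.0997] t 2.4 F [ 0.2 -0.5 -0.7]
shift mm [-17.5   1.5  -0.4] rot [-0.001 -0.     0.005] at [0.5814 0.1023 0.0997] t 2.4 F [ 0.2 -0.5 -0.7]
shift mm [-21.5   2.9  -0.4] rot [-0.001 -0.     0.005] at [0.5814 0.1023 0.0997] t 2.4 F [ 0.2 -0.5 -0.7]
shift mm [-25.5   4.   -0.4] rot [-0.001 -0.     0.005] at [0.5814 0.1023 0.0997] t 2.4 F [ 0.2 -0.5 -0.7]
shift mm [-27.2   4.4  -0.4] rot [-0.001 -0.     0.005] at [0.5814 0.1023 0.0997] t 2.4 F [ 0.2 -0.5 -0.7]
shift mm [-28.8   4.6  -0.4] rot [-0.001 -0.     0.005] at [0.5814 0.1023 0.0997] t 2.4 F [ 0.2 -0.5 -0.7]
```

Request:
{"op": "step_arm", "data": {"moves": [[-4,0,0,0,0,0,0],[-8,0,0,0,0,0,0],[-11,0,0,0,0,0,0],[-14,0,0,0,0,0,0],[-16,1,0,0,0,0,0],[-18,2,0,0,0,0,0],[-18,2,0,0,0,0,0]]}}

```text
clock: 3.1
tcp_pos: [0.5945, 0.0891, 0.1002]
orientation: [-1.371, -2.827, 0.001]
contact_force: [-1.2, 0.4, 1.1]
grip_width: -0.0001
gripper_force: 0.6
```

```bash
cat >> h.py <<'E'
def lever():
    # black pixels between panel and lever top height in the top view, minus hub: lever direction
    f=grab('top'); g=cv2.cvtColor(f['image'],cv2.COLOR_RGB2GRAY)
    return f,g
E
python3 - <<'E'
from h import *
o=r.get_obs(); print(o['contact_force'],o['tcp_pos'])
for a in (35,30,28): togo([*beside(a,0),.10],38)
f=grab('side'); im=f['image'][130:250,220:360]; cv2.imwrite('pics/s2.png',cv2.resize(im,None,fx=5,fy=5,interpolation=cv2.INTER_CUBIC)[:,:,::-1])
E
```

```text
[-1.22273089  0.40360311  1.06899588] [0.59449994 0.0890939  0.1001704 ]
shift mm [-3.   0.8  0.2] rot [-0.    -0.     0.005] at [0.5945 0.0891 0.1002] t 3.1 F [-1.2  0.4  1.1]
shift mm [-7.1  1.9  0.2] rot [-0.    -0.     0.005] at [0.5945 0.0891 0.1002] t 3.1 F [-1.2  0.4  1.1]
shift mm [-8.7  2.2  0.2] rot [-0.    -0.     0.005] at [0.5945 0.0891 0.1002] t 3.1 F [-1.2  0.4  1.1]
```

View pics/s2.png

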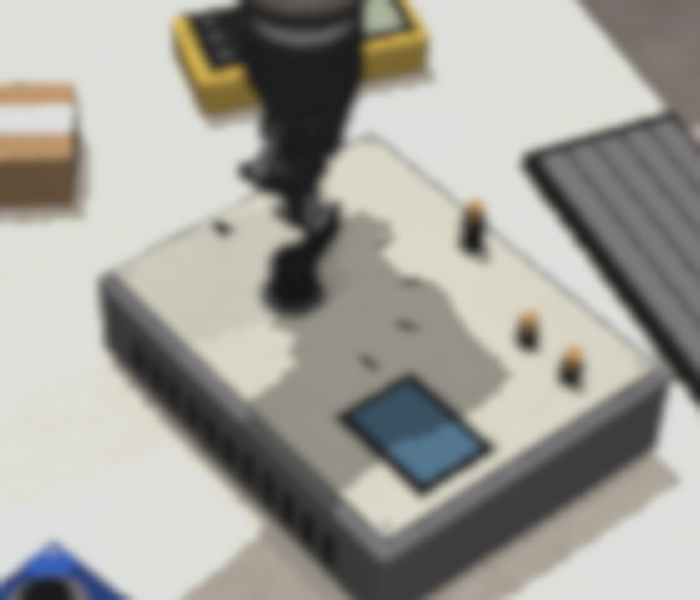

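The side view shows the closed fingertip against the lever's rear side. The lever, tip near (325,210), hasn't clicked yet. I'll push gently past the midpoint.

Request:
{"op": "step_arm", "data": {"moves": [[-1.5,0.3,0,0,0,0,0],[-3,0.7,0,0,0,0,0],[-4.5,1,0,0,0,0,0],[-6,1.5,0,0,0,0,0],[-6,1.5,0,0,0,0,0]]}}

```text
clock: 3.65
tcp_pos: [0.6, 0.0852, 0.1004]
orientation: [1.371, 2.826, 0.001]
contact_force: [-0.4, -0.5, 0.2]
grip_width: -0.0001
gripper_force: 0.1
```

```bash
cat >> h.py <<'E'
def levang(f=None):
    # side view: dark pixels cast on z=.117; only those 28..62 mm from the axis, any direction not hidden by hand
    f=f or grab('side'); g=cv2.cvtColor(f['image'],cv2.COLOR_RGB2GRAY)
    out=[]
    for d in range(-60,75,3):
        a=np.radians(d); q=np.array([[*(A+k*np.array([np.cos(a),np.sin(a)])),.117] for k in np.linspace(.03,.06,12)])
        uv=cv2.projectPoints(q,f['rvec'],f['tvec'],f['mtx'],None)[0].reshape(-1,2).round().astype(int)
        out.append((d,int(np.mean(g[uv[:,1],uv[:,0]]))))
    return out
E
python3 - <<'E'
from h import *
for a in (28,25): togo([*beside(a,0),.10],38)
print(levang())
E
```

```text
shift mm [-2.2  0.3  0.4] rot [0.001 0.001 0.004] at [0.6    0.0852 0.1004] t 3.65 F [-0.4 -0.5  0.2]
shift mm [-4.7  0.7  0.4] rot [0.001 0.001 0.004] at [0.6    0.0852 0.1004] t 3.65 F [-0.4 -0.5  0.2]
[(-60, 138), (-57, 138), (-54, 138), (-51, 138), (-48, 139), (-45, 140), (-42, 141), (-39, 141), (-36, 142), (-33, 142), (-30, 142), (-27, 143), (-24, 141), (-21, 142), (-18, 141), (-15, 137), (-12, 131), (-9, 129), (-6, 123), (-3, 121), (0, 115), (3, 104), (6, 98), (9, 88), (12, 80), (15, 79), (18, 73), (21, 72), (24, 72), (27, 77), (30, 82), (33, 87), (36, 91), (39, 88), (42, 81), (45, 73), (48, 64), (51, 55), (54, 49), (57, 49), (60, 64), (63, 87), (66, 133), (69, 147), (72, 169)]
```

```bash
python3 - <<'E'
from h import *
for n,(y,x,h,w) in {'side':(130,220,120,140)}.items():
    f=grab(n); cv2.imwrite('pics/s3.png',cv2.resize(f['image'][y:y+h,x:x+w],None,fx=5,fy=5,interpolation=cv2.INTER_CUBIC)[:,:,::-1])
q=np.array([[*(A+.062*np.array([np.cos(a),np.sin(a)])),.117] for a in np.radians([45.3,30,15.3,-14.7])])
print(((cv2.projectPoints(q,f['rvec'],f['tvec'],f['mtx'],None)[0].reshape(-1,2)-[220,130])*5).round())
E
```

```text
[[325. 195.]
 [347. 204.]
 [365. 215.]
 [386. 247.]]
```

View pics/s3.png

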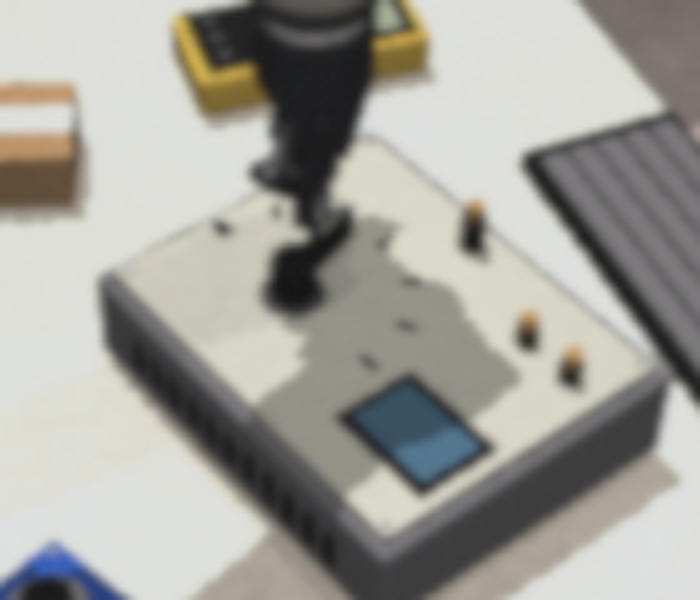

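The tip at (347,213) corresponds to about 30°, so the lever is right at the midpoint, which fits the near-zero force. I'll push a few mm more.

Request:
{"op": "step_arm", "data": {"moves": [[-1,0.2,0,0,0,0,0],[-2,0.4,0,0,0,0,0],[-3,0.6,0,0,0,0,0],[-4,0.7,0,0,0,0,0],[-4,0.7,0,0,0,0,0]]}}

```text
clock: 4.25
tcp_pos: [0.6027, 0.0826, 0.1004]
orientation: [1.371, 2.826, 0.0]
contact_force: [0.6, -0.7, 0.2]
grip_width: 0.0002
gripper_force: 0.0
```

```bash
python3 - <<'E'
from h import *
print([x for x in levang() if -25<x[0]<45])
togo([*beside(15.3,.006),.10],8)
E
```

```text
[(-24, 117), (-21, 114), (-18, 109), (-15, 94), (-12, 85), (-9, 73), (-6, 65), (-3, 61), (0, 57), (3, 54), (6, 51), (9, 57), (12, 63), (15, 80), (18, 92), (21, 105), (24, 116), (27, 118), (30, 113), (33, 100), (36, 89), (39, 82), (42, 68)]
shift mm [-3.8  3.   0.3] rot [0.    0.    0.528] at [0.6026 0.0827 0.1003] t 4.3 F [-0.3  0.3  0.3]
```

The lever clicked to the fourth position: the dark bar jumped from about 22° to 5° in the biased profile. Next I'll turn the fingertip and approach for the second click.

Request:
{"op": "step_arm", "data": {"moves": [[0,0,0,0,0,0.13,0],[0,1,0,0,0,0.27,0],[-1,2,0,0,0,0.4,0],[-2,3,0,0,0,0.528,0],[-3,3,0,0,0,0.528,0],[-3.8,3,0,0,0,0.528,0],[-3.8,3,0,0,0,0.528,0]]}}

```text
clock: 5.0
tcp_pos: [0.6072, 0.0815, 0.1003]
orientation: [2.058, 2.374, 0.0]
contact_force: [-0.8, 0.3, 0.3]
grip_width: 0.0
gripper_force: 0.0
```

```bash
python3 - <<'E'
from h import *
for a in (15.3,8,3,0,-2,-4,-6): togo([*beside(a,0),.10],8)
E
```

```text
shift mm [-5.9  0.8  0.3] rot [0.    0.    0.003] at [0.6072 0.0815 0.1003] t 5.0 F [-0.8  0.3  0.3]
shift mm [-11.5   3.3   0.3] rot [0.    0.    0.003] at [0.6072 0.0815 0.1003] t 5.0 F [-0.8  0.3  0.3]
shift mm [-15.5   4.6   0.3] rot [0.    0.    0.003] at [0.6072 0.0815 0.1003] t 5.0 F [-0.8  0.3  0.3]
shift mm [-17.9   5.2   0.3] rot [0.    0.    0.003] at [0.6072 0.0815 0.1003] t 5.0 F [-0.8  0.3  0.3]
shift mm [-19.6   5.5   0.3] rot [0.    0.    0.003] at [0.6072 0.0815 0.1003] t 5.0 F [-0.8  0.3  0.3]
shift mm [-21.2   5.8   0.3] rot [0.    0.    0.003] at [0.6072 0.0815 0.1003] t 5.0 F [-0.8  0.3  0.3]
shift mm [-22.9   6.    0.3] rot [0.    0.    0.003] at [0.6072 0.0815 0.1003] t 5.0 F [-0.8  0.3  0.3]
```

Request:
{"op": "step_arm", "data": {"moves": [[-4,1,0,0,0,0,0],[-7,2,0,0,0,0,0],[-10,3,0,0,0,0,0],[-12.5,4,0,0,0,0,0],[-15,4.5,0,0,0,0,0],[-16.5,5,0,0,0,0,0],[-17.5,5,0,0,0,0,0],[-17.5,5,0,0,0,0,0]]}}

```text
clock: 5.8
tcp_pos: [0.6149, 0.0645, 0.1004]
orientation: [2.061, 2.37, 0.0]
contact_force: [0.3, 0.4, 0.2]
grip_width: -0.0001
gripper_force: 0.0
```

```bash
python3 - <<'E'
from h import *
print([x for x in levang() if -55<x[0]<25])
for a in (0,-2,-4,-6): togo([*beside(a,0),.10],8)
E
```

```text
[(-54, 120), (-51, 116), (-48, 111), (-45, 108), (-42, 99), (-39, 93), (-36, 83), (-33, 71), (-30, 64), (-27, 51), (-24, 51), (-21, 45), (-18, 46), (-15, 50), (-12, 47), (-9, 49), (-6, 59), (-3, 73), (0, 83), (3, 89), (6, 87), (9, 86), (12, 78), (15, 80), (18, 75), (21, 75), (24, 78)]
shift mm [-0.2  0.   0.4] rot [0.001 0.    0.   ] at [0.6148 0.0647 0.1004] t 5.85 F [-0.4 -0.5  0.1]
shift mm [-1.8  0.4  0.4] rot [0.001 0.    0.   ] at [0.6148 0.0647 0.1004] t 5.85 F [-0.4 -0.5  0.1]
shift mm [-3.5  0.7  0.4] rot [0.001 0.    0.   ] at [0.6148 0.0647 0.1004] t 5.85 F [-0.4 -0.5  0.1]
shift mm [-5.2  0.9  0.4] rot [0.001 0.    0.   ] at [0.6148 0.0647 0.1004] t 5.85 F [-0.4 -0.5  0.1]
```

The profile has moved to about -18°, so it looks clicked to position 5. I'll back off, rise, then check.

Request:
{"op": "step_arm", "data": {"moves": [[4,0,0,0,0,0,0],[8,0,0,0,0,0,0],[10,0,-20,0,0,0,0],[10,0,-50,0,0,0,0],[10,0,-90,0,0,0,0],[30,-40,-120,0,0,0,0],[60,-80,-140,0,0,0,0],[60,-80,-140,0,0,0,0]]}}

```text
clock: 6.65
tcp_pos: [0.5243, 0.1167, 0.2424]
orientation: [-2.054, -2.374, -0.005]
contact_force: [0.1, -0.3, -0.9]
grip_width: -0.0001
gripper_force: 0.0
```

```bash
python3 - <<'E'
from h import *
f=grab('side'); cv2.imwrite('pics/s4.png',cv2.resize(f['image'][130:250,220:360],None,fx=5,fy=5,interpolation=cv2.INTER_CUBIC)[:,:,::-1])
q=np.array([[*(A+.062*np.array([np.cos(a),np.sin(a)])),.117] for a in np.radians([15.3,-14.7,-44.7])])
print(((cv2.projectPoints(q,f['rvec'],f['tvec'],f['mtx'],None)[0].reshape(-1,2)-[220,130])*5).round())
t=dict(np.load('top0.npz')); s=dict(np.load('side0.npz'))
# grey box button check in side view: predicted pixel of top-view button
p=np.array([[.4424,-.3183,.087]]); uv=cv2.projectPoints(p,s['rvec'],s['tvec'],s['mtx'],None)[0].ravel(); print('btn side px',uv)
x,y=uv.astype(int); g=cv2.cvtColor(s['image'],cv2.COLOR_RGB2GRAY); m=(g<50).astype(np.uint8)
n,l,st_,ce=cv2.connectedComponentsWithStats(m[y-15:y+15,x-15:x+15]); print(st_[1:],ce[1:]+[x-15,y-15], [ray(s,c+[x-15,y-15],.087)[0].round(4) for c in ce[1:]])
togo([.4424,-.3183,.20],-25)
E
```

```text
[[365. 215.]
 [386. 247.]
 [381. 282.]]
btn side px [287.42615434 293.89828728]
[[12 13  8 10 61]] [[287.55737705 295.44262295]] [array([ 0.4409, -0.3225,  0.087 ])]
shift mm [-418.3 -144.3   40.5] rot [ 0.001 -0.003  0.581] at [0.525  0.1163 0.242 ] t 6.7 F [-0.1 -0.6  0. ]
```

View pics/s4.png

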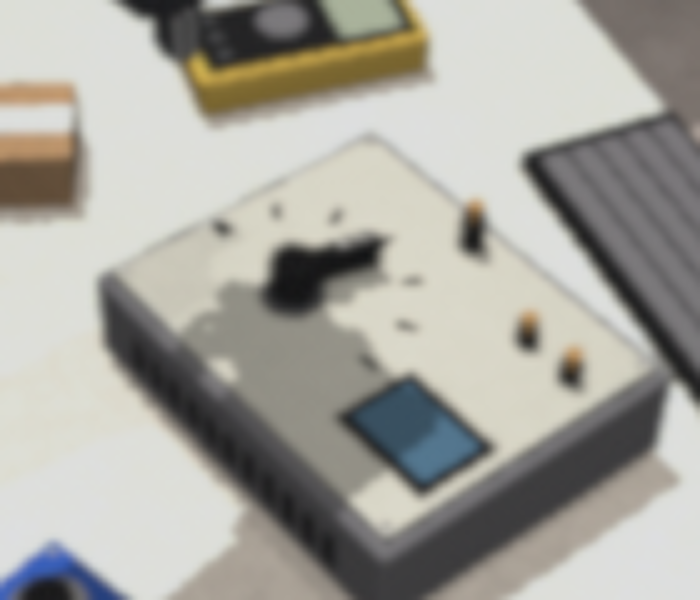

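The tip at (380,243) is near the predicted position 5 at (386,247), but I want a sharper check. I'll measure it from the top view.

```bash
python3 - <<'E'
from h import *
f=grab('side'); s0=dict(np.load('side0.npz'))
# dark pixels with depth-derived height near lever top, relative to axis
for name,F in (('side',f),('side0',s0),('top',grab('top')),('top0',dict(np.load('top0.npz')))):
    P=cloud(F); g=cv2.cvtColor(F['image'],cv2.COLOR_RGB2GRAY)
    d=P[...,:2]-A; rr=np.linalg.norm(d,axis=-1)
    m=(F['depth']>0)&(abs(P[...,2]-.112)<.013)&(rr>.028)&(rr<.066)
    print(name,m.sum(), np.degrees(np.arctan2(*np.median(d[m],axis=0)[::-1])).round(1) if m.any() else None)
E
```

```text
side 59 -5.3
side0 41 41.8
top 69 -1.5
top0 71 43.6
```

```bash
python3 - <<'E'
from h import *
f=grab('top'); cv2.imwrite('pics/t5.png',np.clip(cv2.resize(f['image'][110:220,190:320],None,fx=5,fy=5,interpolation=cv2.INTER_CUBIC)[:,:,::-1]*1.4,0,255).astype(np.uint8))
P=cloud(f); d=P[...,:2]-A; rr=np.linalg.norm(d,axis=-1); m=(f['depth']>0)&(abs(P[...,2]-.112)<.013)&(rr>.028)&(rr<.066)
v,u=np.nonzero(m); print(np.histogram(np.degrees(np.arctan2(d[m][:,1],d[m][:,0])),bins=range(-90,91,15)))
q=np.array([[*(A+k*np.array([np.cos(a),np.sin(a)])),.117] for a in np.radians([15.3,0,-14.7]) for k in (.03,.062)])
print(((cv2.projectPoints(q,f['rvec'],f['tvec'],f['mtx'],None)[0].reshape(-1,2)-[190,110])*5).round())
E
```

```text
(array([ 0,  0,  0,  0,  0, 42, 28,  0,  0,  0,  0,  0]), array([-90, -75, -60, -45, -30, -15,   0,  15,  30,  45,  60,  75,  90]))
[[252. 297.]
 [234. 234.]
 [268. 295.]
 [268. 229.]
 [284. 297.]
 [300. 233.]]
```

View pics/t5.png

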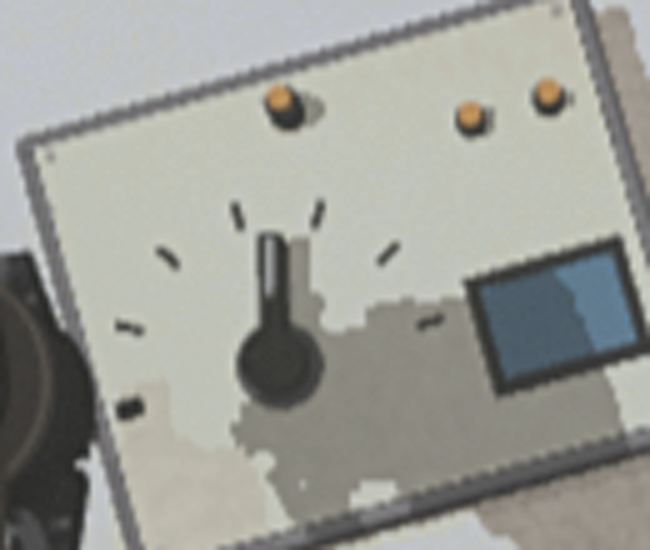

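The top view shows the lever balanced midway between marks 4 and 5, with its tip at (270,235). It hasn't snapped over, so it needs a few more millimetres. I'll go back down and nudge it.

```bash
python3 - <<'E'
from h import *
togo([*beside(0,.012),.18],0); togo([*beside(0,.012),.10],0)
E
```

```text
shift mm [-48.5  81.4  60.2] rot [0.001 0.    0.14 ] at [0.5274 0.1132 0.2402] t 6.85 F [-0.1  0.8 -0.1]
shift mm [-48.5  81.4 140.2] rot [0.001 0.    0.14 ] at [0.5274 0.1132 0.2402] t 6.85 F [-0.1  0.8 -0.1]
```

Request:
{"op": "step_arm", "data": {"moves": [[-20,35,20,0,0,0.07,0],[-40,70,45,0,0,0.14,0],[-46,81,60,0,0,0.14,0],[-46,81,60,0,0,0.14,0],[-46,81,60,0,0,0.14,0],[-46,81,60,0,0,0.14,0]]}}

```text
clock: 7.45
tcp_pos: [0.6135, 0.0792, 0.1807]
orientation: [-2.221, -2.221, -0.001]
contact_force: [0.3, 0.1, -0.4]
grip_width: 0.0
gripper_force: 0.0
```

```bash
python3 - <<'E'
from h import *
togo([*beside(0,.012),.10],0)
E
```

```text
shift mm [-2.7  1.4 80.7] rot [ 0. -0.  0.] at [0.6135 0.0792 0.1807] t 7.45 F [ 0.3  0.1 -0.4]
```

Request:
{"op": "step_arm", "data": {"moves": [[0,1,25,0,0,0,0],[0,1,45,0,0,0,0],[0,1,62,0,0,0,0],[0,1,74,0,0,0,0],[0,1,80,0,0,0,0],[0,1,80,0,0,0,0],[0,1,80,0,0,0,0]]}}

```text
clock: 8.15
tcp_pos: [0.6151, 0.0792, 0.1011]
orientation: [2.221, 2.221, 0.002]
contact_force: [0.7, -0.5, -0.1]
grip_width: 0.0002
gripper_force: 0.0
```

```bash
cat >> h.py <<'E'
def lev():
    for n in ('side','top'):
        F=grab(n); P=cloud(F); d=P[...,:2]-A; rr=np.linalg.norm(d,axis=-1)
        m=(F['depth']>0)&(abs(P[...,2]-.112)<.013)&(rr>.028)&(rr<.066)
        print(n,np.histogram(np.degrees(np.arctan2(d[m][:,1],d[m][:,0])),bins=range(-60,61,10))[0])
E
python3 - <<'E'
from h import *
for a in (0,-2,-4,-6): togo([*beside(a,0),.10],0)
lev()
E
```

```text
shift mm [-14.7  -0.2   1.1] rot [ 0.001 -0.     0.   ] at [0.6151 0.0792 0.1011] t 8.15 F [ 0.7 -0.5 -0.1]
shift mm [-16.3   0.4   1.1] rot [ 0.001 -0.     0.   ] at [0.6151 0.0792 0.1011] t 8.15 F [ 0.7 -0.5 -0.1]
shift mm [-17.9   0.9   1.1] rot [ 0.001 -0.     0.   ] at [0.6151 0.0792 0.1011] t 8.15 F [ 0.7 -0.5 -0.1]
shift mm [-19.5   1.4   1.1] rot [ 0.001 -0.     0.   ] at [0.6151 0.0792 0.1011] t 8.15 F [ 0.7 -0.5 -0.1]
side [ 0  0  0  0  7 46  7  0 18 13  4  0]
top [ 0  0  0  0  3 39 28  0  1  4  1  0]
```

Request:
{"op": "step_arm", "data": {"moves": [[-5,0,0,0,0,0,0],[-10,0,0,0,0,0,0],[-13,0,0,0,0,0,0],[-15,0,0,0,0,0,0],[-16,0.5,0,0,0,0,0],[-17,1,0,0,0,0,0],[-18,1,0,0,0,0,0],[-18,1,0,0,0,0,0]]}}

```text
clock: 9.05
tcp_pos: [0.6156, 0.0609, 0.1003]
orientation: [2.221, 2.221, -0.0]
contact_force: [-0.5, 0.4, 0.1]
grip_width: 0.0002
gripper_force: 0.0
```

```bash
python3 - <<'E'
from h import *
togo([*beside(-4,0),.10],0)
lev()
E
```

```text
shift mm [0.4 0.4 0.3] rot [ 0.  0. -0.] at [0.6156 0.0609 0.1003] t 9.05 F [-0.5  0.4  0.1]
side [ 0  0  0 12 42 10 15 12  3  1  0  0]
top [ 0  0  0 22 45 12  0  1  0  0  0  0]
```

The lever is now centred in the -20 to -10° bin. I'll back off, rise and verify.

Request:
{"op": "step_arm", "data": {"moves": [[4,0,0,0,0,0,0],[8,0,0,0,0,0,0],[10,0,-20,0,0,0,0],[10,0,-50,0,0,0,0],[10,0,-90,0,0,0,0],[30,-40,-110,0,0,0,0],[55,-85,-125,0,0,0,0],[55,-85,-125,0,0,0,0]]}}

```text
clock: 9.95
tcp_pos: [0.527, 0.1203, 0.2266]
orientation: [-2.213, -2.225, -0.003]
contact_force: [-0.1, 1.1, 0.1]
grip_width: -0.0002
gripper_force: 0.0
```

```bash
python3 - <<'E'
from h import *
for n in ('top','side'):
    F=grab(n); P=cloud(F); d=P[...,:2]-A; rr=np.linalg.norm(d,axis=-1)
    m=(F['depth']>0)&(abs(P[...,2]-.112)<.013)&(rr>.028)&(rr<.066)
    print(n,m.sum(),np.degrees(np.arctan2(*np.median(d[m],axis=0)[::-1])).round(1))
togo([.4417,-.3200,.20],-25)
E
```

```text
top 81 -17.0
side 70 -20.4
shift mm [-437.5  -89.6   25.2] rot [ 0.    -0.002  0.439] at [0.5299 0.1178 0.226 ] t 10.05 F [0.4 0.1 0.1]
```

Both views now agree on position 5: the top reads -17.0° with a bias of about -1.7°, against -14.7° nominal. On to the button.

Request:
{"op": "step_arm", "data": {"moves": [[-45,-9,0,0,0,0.05,0],[-90,-18,0,0,0,0.1,0],[-135,-27,0,0,0,0.15,0],[-180,-36,0,0,0,0.2,0],[-225,-45,0,0,0,0.25,0],[-270,-54,0,0,0,0.3,0],[-315,-63,5,0,0,0.35,0],[-355,-72,10,0,0,0.4,0]]}}

```text
clock: 10.85
tcp_pos: [0.4582, -0.2425, 0.2153]
orientation: [2.621, 1.729, -0.001]
contact_force: [1.3, 0.4, 0.6]
grip_width: 0.0001
gripper_force: 0.0
```

```bash
python3 - <<'E'
from h import *
togo([.4417,-.3200,.14],-25)
E
```

```text
shift mm [-77.6  15.2  75.4] rot [0.001 0.001 0.032] at [ 0.4582 -0.2425  0.2153] t 10.85 F [1.3 0.4 0.6]
```

Request:
{"op": "step_arm", "data": {"moves": [[-35,6,15,0,0,0.02,0],[-60,12,35,0,0,0.03,0],[-75,14,55,0,0,0.03,0],[-76,15,75,0,0,0.03,0],[-76,15,75,0,0,0.03,0],[-76,15,75,0,0,0.03,0],[-76,15,75,0,0,0.03,0]]}}

```text
clock: 11.55
tcp_pos: [0.4435, -0.3152, 0.1411]
orientation: [2.643, 1.696, 0.001]
contact_force: [0.4, 0.4, -0.1]
grip_width: 0.0
gripper_force: 0.0
```

```bash
python3 - <<'E'
from h import *
togo([.4417,-.3200,.087],-25)
f=grab('wrist','w2')
print(cv2.projectPoints(np.array([[.4417,-.32,.087]]),f['rvec'],f['tvec'],f['mtx'],None)[0])
E
```

```text
shift mm [-5.1  0.3 54.1] rot [0.001 0.    0.007] at [ 0.4435 -0.3152  0.1411] t 11.55 F [ 0.4  0.4 -0.1]
[[[280.96358534 237.61460266]]]
```

View pics/w2.png

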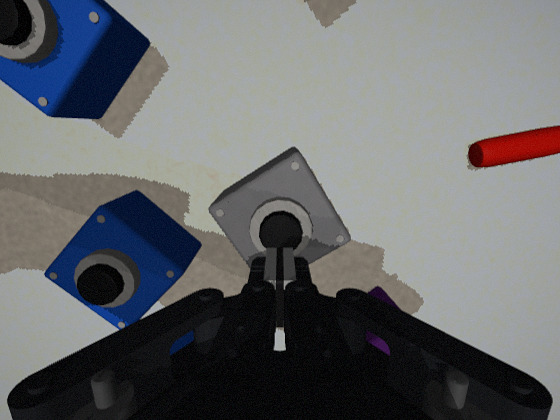

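The wrist view shows the grey box with its black button at about (281,232), against a prediction of (281,238). The tip is aligned to within about 3 mm, so I'll press slowly.

Request:
{"op": "step_arm", "data": {"moves": [[-3,0,20,0,0,0,0],[-3,0,38,0,0,0,0],[-3,0,48,0,0,0,0],[-3,0,52,0,0,0,0],[-3,0,55,0,0,0,0],[-3,0,57,0,0,0,0],[-3,0,57,0,0,0,0]]}}

```text
clock: 12.3
tcp_pos: [0.4419, -0.3174, 0.0838]
orientation: [2.644, 1.696, 0.001]
contact_force: [-0.5, 2.3, 3.0]
grip_width: 0.0002
gripper_force: 1.6
```

Request:
{"op": "step_arm", "data": {"moves": [[0,0,1,0,0,0,0],[0,0,2,0,0,0,0],[0,0,3,0,0,0,0],[0,0,4,0,0,0,0],[0,0,4,0,0,0,0]]}}

```text
clock: 12.8
tcp_pos: [0.442, -0.3175, 0.0808]
orientation: [-2.644, -1.696, -0.003]
contact_force: [-4.1, 5.9, 20.9]
grip_width: -0.0001
gripper_force: 10.5
```

The tip is at z = 80.8 mm with a 21 N stop force, so the button is fully down (6 mm). Releasing.

Request:
{"op": "step_arm", "data": {"moves": [[0,0,-5,0,0,0,0],[0,0,-15,0,0,0,0],[0,0,-40,0,0,0,0],[0,0,-80,0,0,0,0],[0,0,-110,0,0,0,0],[0,0,-110,0,0,0,0],[0,0,-110,0,0,0,0]]}}

```text
clock: 13.5
tcp_pos: [0.4418, -0.3177, 0.1898]
orientation: [2.643, 1.696, 0.001]
contact_force: [-0.8, 0.5, -0.5]
grip_width: -0.0003
gripper_force: 0.0
```

```bash
python3 - <<'E'
from h import *
F=grab('side'); P=cloud(F); d=P[...,:2]-A; rr=np.linalg.norm(d,axis=-1)
m=(F['depth']>0)&(abs(P[...,2]-.112)<.013)&(rr>.028)&(rr<.066)
print(m.sum(),np.degrees(np.arctan2(*np.median(d[m],axis=0)[::-1])).round(1))
b=np.linalg.norm(P[...,:2]-[.4418,-.319],axis=-1)<.01; b&=abs(P[...,2]-.085)<.02; print('btn z',np.median(P[b][:,2]))
P0=cloud(dict(np.load('side0.npz'))); b=np.linalg.norm(P0[...,:2]-[.4418,-.319],axis=-1)<.01; b&=abs(P0[...,2]-.085)<.02; print('btn z before',np.median(P0[b][:,2]))
o=r.get_obs(); print(o['tcp_pos'],o['contact_force'])
if -25<np.degrees(np.arctan2(*np.median(d[m],axis=0)[::-1]))<-12: print(r.hand_in())
E
```

```text
0 nan
btn z 0.08691741897989103
btn z before 0.0871785900289425
[ 0.44127581 -0.31718903  0.18883739] [ 0.26234754 -0.71904622 -0.75703885]
  return _methods._mean(a, axis=axis, dtype=dtype,
  ret = um.true_divide(
```

The arm hides the selector from the side camera, so I'll check it from the top view instead.

```bash
python3 - <<'E'
from h import *
F=grab('top'); P=cloud(F); d=P[...,:2]-A; rr=np.linalg.norm(d,axis=-1)
m=(F['depth']>0)&(abs(P[...,2]-.112)<.013)&(rr>.028)&(rr<.066)
a=np.degrees(np.arctan2(*np.median(d[m],axis=0)[::-1])) if m.sum()>30 else np.nan
print(m.sum(),a)
if -20<a<-12: print(r.hand_in())
E
```

```text
83 -17.365131427870168
the job is handed in; nothing more can be done
None
```

The job is handed in: the selector measured in position 5 in the top view, and the start button was pressed fully down (about 6 mm) and came back up. The hand-in call didn't return a verdict, and I didn't re-measure the carton, meter, screwdriver and plug at the end.

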